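# Extend the handle rest to its next hole

### The arm

A 6-joint arm with a two-finger parallel gripper is mounted at the origin on the work surface. World frame = base frame: x ahead of the robot, y to its left, z up, the work surface at z = 0. Lengths are in mm, angles in rad, forces in N, time in s.
With the tool pointing down it reaches from about 350 to 975 mm from the base axis. Payload 7.1 kg.
Tool frame: the origin (TCP) lies on the front face of the gripper's body, between the roots of the fingers; the fingertips stand 80 mm ahead of it and the grasp point (between the pads) lies 61 mm ahead of it (env.tips_ahead is the distance from the TCP to the fingertips, in mm); z points along the fingers, y is the line along which they close (so a half turn about z gives the same grasp; the last joint's range is limited). The gripper opens to 88 mm and grips with 3 to 60 N. Pads are 20 mm wide; open, the fingers measure 115 mm over their backs; the gripper's body (75 mm by 178 mm) begins 61 mm behind the grasp point.
Start: joints at [1.278, 0.423, 1.63, -0, 1.089, -0.019], TCP at [168.963, 601.712, 302.675] pointing down, gripper open.
Joint ranges: [-3, 3], [-0.9, 2.11], [0.09, 2.58], [-1.31, 4.45], [0.11, 2.69], [-2.54, 2.54]. Speed limits (rad/s): [2.39, 2.39, 3.01, 3.14, 3.14, 3.14].

### API

Orientations are given as a unit quaternion [x, y, z, w].
In Python, from station import env, set_gripper, viewer, workorder gives the robot as it stands. Calls block until the motion is done:
- env.reach(position, orientation): joint-space move of the TCP to a pose.
- env.move_l(position, rot=None, rate=150, f_stop=None): straight line of the TCP; rot=None keeps the orientation; rate is the mean speed in mm/s. With f_stop (N) it stops when the force on the tool has changed by that much, and returns True; else False.
- env.move_joints(angles): joint-space move.
- set_gripper(opening): finger opening in mm; the grip force is fixed at half the most; returns when the fingers have stopped.
- env.hold(seconds).
- env.ik(position, orientation): joint angles nearest the present ones, or None.
- env.read_state(): the state.
- viewer.camera(name): name is "scene" or "top" or "wrist"; returns the picture (480x640x3 uint8, blue, green, red); there is no depth.
- viewer.camera_params(name): a dict with "fx", "fy", "cx", "cy" (pixels), "dist" ([k1, k2, p1, p2, k3] as OpenCV has them; the pictures are not rectified), "pose" (4x4, takes a point from camera to world coordinates); the wrist camera has in their place "tool_from_camera" (4x4, takes a point from camera to tool coordinates, whose origin is the TCP and whose axes are the flange's). Camera axes: x right, y up, looking along -z (the intrinsics and any distortion apply to the point x, -y, -z); pixel columns grow to the right and rows downward; lengths in mm; the calibration is good to about 2 mm. A picture is of the moment at which its call begins: read the wrist's pose just before it. camera_params takes no time and is no camera call.
A pose or a line that the arm cannot do raises env.IKError and nothing moves.
- workorder.sign_off(): hands the job in; it is judged then, once.
The state is a dict: "time_s": time; "qpos": joint angles; "dq": joint speeds; "tau": joint torques, N m; "tool_pos": TCP position; "orientation": TCP orientation; "force": force on the tool from outside, world axes, zero at the start; "wrist_torque": the same for the moment, N m; "width": finger opening in mm; "grip_force": force on a finger pad.
Only numpy, scipy, OpenCV 4.12 (cv2) and the standard library are available. Lean on these libraries where they do the work, as an engineer would, in place of code of your own. Each camera call takes 0.05 s, during which the arm holds its last target. There are 200 camera calls.

### The job

Two telescoping bench arms stand on the cutting mat, and the next axe handle needs the handle rest, the one whose sliding tube ends in a V-shaped fork, set longer. Push its sprung button down, slide the tube out (the way the fork points) to the next hole, let the button pop fully up there and let go. Leave the other arm, the one with the flat plate on its end, at its present setting.

Things in the scene. Friction and masses are not known exactly. Their poses are not given: they have to be found in the camera images.
- handle_rest: Fixed dark steel tube, 170 long, 50 wide, flat top 56 up, on a wooden base 190 x 90 x 12 mm. Origin: centre of the base's underside; x along the tube towards the fork, z up. The top's 14 mm slot widens to two 28 mm square holes at x = -45 (button now) and +25 mm (next hole). The sliding tube's V fork: two bars 72 apart at the tips, 111 up, at x = 120 mm. May be the left or the right arm.
- rest_tube (a joint): How far the fork's aluminium tube is slid out, m: 0 +-0.004 with the button in the first hole, 0.070 +-0.004 in the next; end stop at 0.072. Locked while the button is up; about 2 N of friction while it is down. The button travels with the tube: its axis is at x = -0.045 + this value, y = 0 in handle_rest.
- rest_button (a joint): How far the handle rest's button is pressed down, m: 0 up, 0.012 fully down (spring 3.5 to 6.5 N). A round black upright knob, 28 mm across, 36 tall, on a thin stem; underside 70, top 106 mm above handle_rest's origin when up. Pressed over 7 mm it frees the tube; let go between holes it stays caught down until within 4 mm of a hole. Can be gripped by its sides from above, or pressed on top.
- stop_tube (a joint): How far the tube of the other arm is slid out, in m: about 0 at the start, and to be left there. That arm is just the same except that its tube ends in a flat upright steel plate 84 mm wide, 75 mm tall.
There are look-alikes about, which are no part of the job. Leave any yellow look-alike of the handle_rest alone.

How it is judged:
By the outcome, as a careful person would: the job done as asked, in the order asked, and still so for the second after the job is handed in, with the robot touching nothing.
It also fails if it takes over 32 s, if anything falls off the work surface, if the arm or the gripper's body presses on something with over 40 N, if the wrist force passes 120 N, or if a joint passes its speed limit or range.

## Working session

There is one attempt and no reset: what is moved stays moved. The work goes in short steps, each a Python script; the robot and the scene stay as the last script left them, time stands still between calls to the robot, and variables do not carry over. Pictures are saved under pics/ and viewed, at most 10 in all, crops included, and the job is handed in when it is done.

```bash
ls; mkdir -p pics; python3 - <<'E'
from station import env, set_gripper, viewer, workorder
import cv2
for n in("top","scene"):
    cv2.imwrite(f"pics/{n}0.png",viewer.camera(n)); p=viewer.camera_params(n); print(n,p)
print(env.read_state()["time_s"], viewer.camera_params("wrist"))
print(env.read_state()["orientation"])
E
```

```text
pics
top {'fx': 539.4728738618173, 'fy': 539.4728738618173, 'cx': 322.96529581844794, 'cy': 237.56776624801134, 'dist': array([0.0228492, 0.       , 0.       , 0.       , 0.       ]), 'pose': array([[-1.72290977e-02,  9.92895332e-01, -1.17737071e-01,
         2.49264051e+02],
       [-9.99842811e-01, -1.76019152e-02, -2.12736694e-03,
        -4.99763963e+01],
       [-4.18465064e-03,  1.17681911e-01,  9.93042525e-01,
         9.27368883e+02],
       [ 0.00000000e+00,  0.00000000e+00,  0.00000000e+00,
         1.00000000e+00]])}
scene {'fx': 475.5622858066446, 'fy': 475.5622858066446, 'cx': 310.77296393395494, 'cy': 237.46841566009718, 'dist': array([-0.12958834,  0.        ,  0.        ,  0.        ,  0.        ]), 'pose': array([[-6.06676242e-01, -6.81559713e-01,  4.09170252e-01,
         7.39780415e+02],
       [ 7.94942439e-01, -5.22230953e-01,  3.08773947e-01,
         2.42414961e+02],
       [ 3.23348833e-03,  5.12592616e-01,  8.58625852e-01,
         8.53686090e+02],
       [ 0.00000000e+00,  0.00000000e+00,  0.00000000e+00,
         1.00000000e+00]])}
0.1 {'fx': 403.1771194525001, 'fy': 403.1771194525001, 'cx': 314.50405769354876, 'cy': 239.90174262899825, 'dist': array([-0.0419969,  0.       ,  0.       ,  0.       ,  0.       ]), 'tool_from_camera': array([[ 3.75094915e-04,  9.70374464e-01,  2.41605586e-01,
         6.51081332e+01],
       [ 9.99999436e-01, -1.23916260e-04, -1.05481638e-03,
        -5.68542040e-01],
       [-9.93628018e-04,  2.41605845e-01, -9.70373963e-01,
        -8.19378972e+01],
       [ 0.00000000e+00,  0.00000000e+00,  0.00000000e+00,
         1.00000000e+00]])}
[ 1.36482024e-01  9.90642302e-01 -6.88016628e-04 -1.17004287e-04]
```

View pics/top0.png

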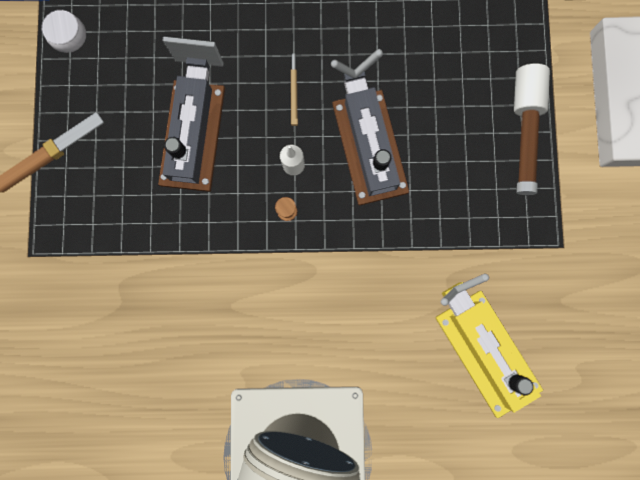

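View pics/scene0.png

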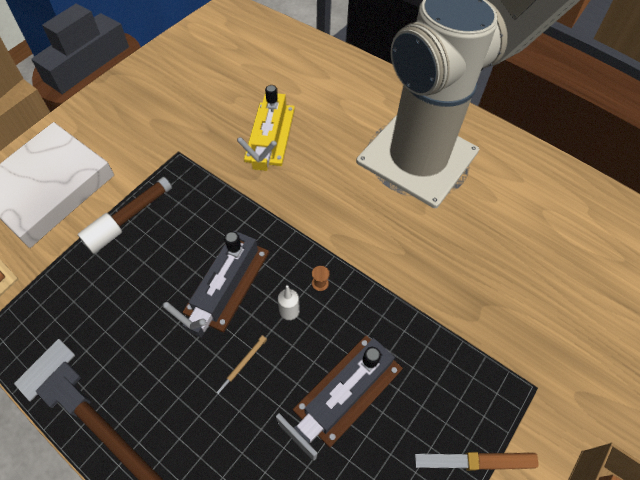

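The handle rest, with the V fork, is the arm at about (370,130) in the top view. The plate arm is at (190,130) and the yellow look-alike at (490,350). I'll enlarge the handle rest in both views.

```bash
python3 - <<'E'
import cv2,numpy as np
a=cv2.imread("pics/top0.png")[45:210,325:415]; b=cv2.imread("pics/scene0.png")[225:335,160:275]
a=cv2.resize(a,None,fx=3.6,fy=3.6,interpolation=2); b=cv2.resize(b,None,fx=4,fy=4,interpolation=2)
o=np.zeros((600,800,3),np.uint8); o[:a.shape[0],:a.shape[1]]=a; o[:b.shape[0],330:330+b.shape[1]]=b
cv2.imwrite("pics/crop.png",o)
E
```

```text
(no output)
```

View pics/crop.png

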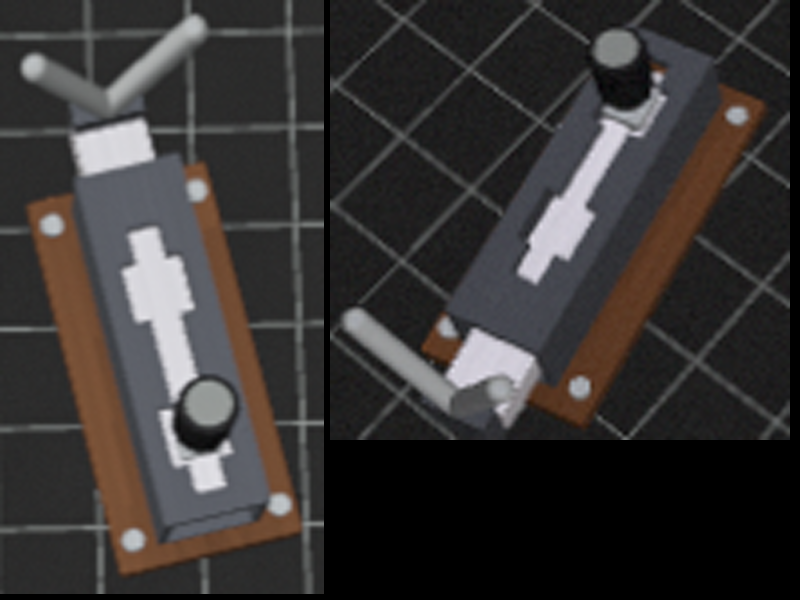

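The crop shows the base corners, tube top corners, knob top and fork tips clearly in both views. Next I'll fit the pose with both cameras.

```bash
cat > h.py <<'E'
import numpy as np, cv2
from station import env, set_gripper, viewer, workorder
from scipy.optimize import least_squares
from scipy.spatial.transform import Rotation as R
def project(p,T,P):
    q=(np.atleast_2d(P)-T[:3,3])@T[:3,:3]*[1,-1,-1]
    K=np.array([[p["fx"],0,p["cx"]],[0,p["fy"],p["cy"]],[0,0,1]])
    return cv2.projectPoints(q,np.zeros(3),np.zeros(3),K,p["dist"])[0][:,0]
def world(v,P):  # v = x,y,z,yaw
    return R.from_euler("z",v[3]).apply(P)+v[:3]
E
python3 - <<'E'
from h import *
M=lambda l:np.array(l,float)
top=M([(-95,45,12,120,573),(-95,-45,12,301,528),(95,-45,12,205,163),(95,45,12,27,205),(-85,25,56,163,528),(-85,-25,56,268,500),(85,25,56,77,185),(85,-25,56,180,155),(-45,0,106,208,400),(120,36,111,33,66),(120,-36,111,195,27)])
sc=M([(-45,0,106,617,48),(120,-36,111,355,320),(120,36,111,498,390),(-95,45,12,765,103),(95,45,12,585,425),(95,-45,12,425,350)])
top[:,3:]=top[:,3:]/3.6+[325,45]; sc[:,3:]=(sc[:,3:]-[330,0])/4+[160,225]
C=[(viewer.camera_params(n),d) for n,d in(("top",top),("scene",sc))]
f=lambda v:np.concatenate([(project(p,p["pose"],world(v,d[:,:3]))-d[:,3:]).ravel() for p,d in C])
s=least_squares(f,[550,-110,0,.2],loss="soft_l1"); print(s.x); print(f(s.x).reshape(-1,2).round(1))
for k in(-45,25): print(world(s.x,[k,0,106]))
c,sn=np.cos(s.x[3]),np.sin(s.x[3])
# tool z down, closing axis y across the tube (world left of arm) 
for a in(0,np.pi):
    q=(R.from_euler("z",s.x[3]+a)*R.from_euler("x",np.pi)).as_quat()
    for k in(-45,25): 
        w=world(s.x,[k,0,0]); print(a,k,env.ik([w[0],w[1],180],q))
E
```

```text
[ 5.16379729e+02 -1.33220598e+02 -4.16724950e+00  2.25076610e-01]
[[ 0.3  0.9]
 [ 0.4  1. ]
 [-0.6 -0.1]
 [-0.5  0.1]
 [ 0.2 -0. ]
 [ 0.4  0.6]
 [-1.1 -1.1]
 [-0.9  0.3]
 [-0.5  0.9]
 [ 0.3 -0.3]
 [-0.8  0. ]
 [-0.6  1.5]
 [-0.6 -0.1]
 [-0.5 -0.6]
 [ 0.1 -0. ]
 [-0.9  0.1]
 [-1.5 -0.2]]
[ 472.51476342 -143.26374459  101.8327505 ]
[ 540.74915427 -127.64107177  101.8327505 ]
0 -45 [-3.18488009e-01  4.25155400e-01  1.99671617e+00 -4.44089210e-16
  7.19721078e-01  1.02723171e+00]
0 25 [-2.53221490e-01  4.95845008e-01  1.86161178e+00 -4.44089210e-16
  7.84135870e-01  1.09249823e+00]
3.141592653589793 -45 [-0.31848801  0.4251554   1.99671617  0.          0.71972108 -2.11436095]
3.141592653589793 25 [-0.25322149  0.49584501  1.86161178  0.          0.78413587 -2.04909443]
```

```bash
cat >> h.py <<'E'
V=np.array([516.38,-133.22,-2.,.2251])
def quat(s): return (R.from_euler("z",V[3]+s*np.pi/2)*R.from_euler("x",np.pi)).as_quat()
def show(keys=("time_s","tool_pos","force","width","grip_force")):
    s=env.read_state(); print({k:np.round(s[k],2) for k in keys})
E
python3 - <<'E'
from h import *
w=world(V,[-45,0,0])
o=[(s,env.ik([w[0],w[1],225],quat(s))) for s in(1,-1)]; print(o)
q=env.read_state()["qpos"]
s=min((k for k in o if k[1] is not None),key=lambda k:abs(k[1][5]-q[5]))[0]; print(s)
env.reach([w[0],w[1],225],quat(s)); env.hold(.2); show()
st=env.read_state(); p=viewer.camera_params("wrist"); im=viewer.camera("wrist")
T=np.eye(4);T[:3,:3]=R.from_quat(st["orientation"]).as_matrix();T[:3,3]=st["tool_pos"];T=T@p["tool_from_camera"]
np.save("T.npy",T)
u=project(p,T,world(V,M:=np.array([[-45,0,106],[120,36,111],[120,-36,111],[85,25,56],[85,-25,56]])));print(u)
th=np.linspace(0,6.28,60); c=project(p,T,world(V,np.c_[-45+14*np.cos(th),14*np.sin(th),0*th+106]))
cv2.imwrite("pics/w0raw.png",im)
cv2.polylines(im,[c.round().astype(int)],True,(0,0,255),1)
cv2.imwrite("pics/w0.png",im)
E
```

```text
[(1, array([-0.31848851,  0.34728942,  1.97352573,  0.        ,  0.82077751,
       -0.54358851])), (-1, None)]
1
{'time_s': np.float64(3.14), 'tool_pos': array([ 472.69, -142.89,  225.03]), 'force': array([ 0.12, -0.19,  0.62]), 'width': np.float64(88.02), 'grip_force': np.float64(0.0)}
[[313.51498407 267.1718037 ]
 [637.65842034 202.23187296]
 [612.4112167  331.75938237]
 [516.70038136 205.88808492]
 [507.67056536 279.82470738]]
```

View pics/w0.png

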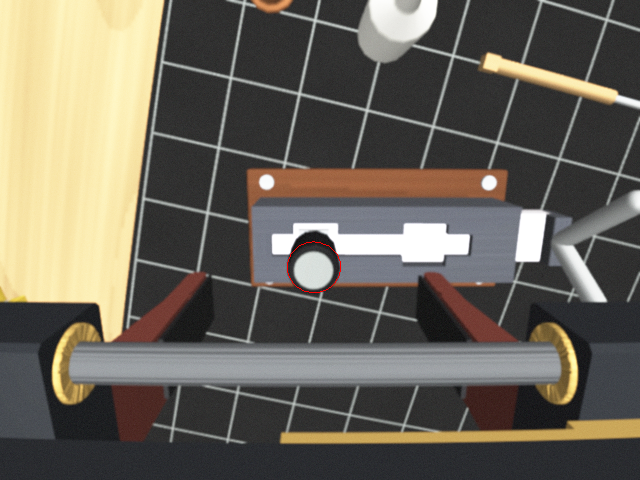

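The predicted knob outline lies on the knob, centred at (313,268), so the pose is good. Descending to grip.

```bash
python3 - <<'E'
from h import *
w=world(V,[-45,0,0])
print(env.move_l([w[0],w[1],157],rate=80,f_stop=8)); show()
set_gripper(40); show()
set_gripper(20); env.hold(.2); show()
E
```

```text
False
{'time_s': np.float64(4.19), 'tool_pos': array([ 472.78, -143.37,  157.31]), 'force': array([ 0.93,  0.34, -0.86]), 'width': np.float64(87.47), 'grip_force': np.float64(0.0)}
{'time_s': np.float64(5.07), 'tool_pos': array([ 472.5 , -143.24,  156.97]), 'force': array([-1.11,  0.88,  1.6 ]), 'width': np.float64(39.86), 'grip_force': np.float64(0.0)}
{'time_s': np.float64(5.62), 'tool_pos': array([ 472.49, -143.26,  157.  ]), 'force': array([ 0.01, -0.18,  0.82]), 'width': np.float64(27.41), 'grip_force': np.float64(30.0)}
```

```bash
python3 - <<'E'
from h import *
w=world(V,[-45,0,0])
print(env.move_l([w[0],w[1],146.5],rate=30,f_stop=25)); env.hold(.2); show()
w2=world(V,[25,0,0])
print(env.move_l([w2[0],w2[1],146.5],rate=40,f_stop=15)); env.hold(.2); show()
p=viewer.camera("scene"); cv2.imwrite("pics/s1.png",cv2.resize(p[200:360,140:380],None,fx=3,fy=3))
E
```

```text
False
{'time_s': np.float64(6.32), 'tool_pos': array([ 472.6 , -143.26,  146.47]), 'force': array([-0.92,  0.77,  5.98]), 'width': np.float64(27.3), 'grip_force': np.float64(30.0)}
False
{'time_s': np.float64(8.43), 'tool_pos': array([ 540.92, -127.64,  146.53]), 'force': array([-1.39,  0.2 ,  6.37]), 'width': np.float64(27.23), 'grip_force': np.float64(30.0)}
```

View pics/s1.png

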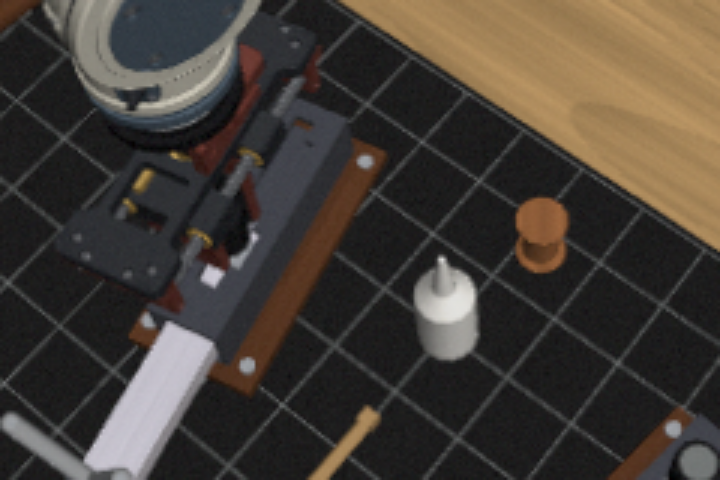

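The tube is out and the base hasn't moved (screw at about (365,160) in the crop). Now I'll release, retreat and check.

```bash
python3 - <<'E'
from h import *
w2=world(V,[25,0,0])
set_gripper(60); env.hold(.3); show()
env.move_l([w2[0],w2[1],225],rate=100); env.hold(.3); show()
st=env.read_state(); p=viewer.camera_params("wrist"); im=viewer.camera("wrist")
T=np.eye(4);T[:3,:3]=R.from_quat(st["orientation"]).as_matrix();T[:3,3]=st["tool_pos"];T=T@p["tool_from_camera"]
th=np.linspace(0,6.28,60)
for z,c in((106,(0,0,255)),(94,(0,255,0))):
    u=project(p,T,world(V,np.c_[25+14*np.cos(th),14*np.sin(th),0*th+z])); cv2.polylines(im,[u.round().astype(int)],True,c,1)
cv2.imwrite("pics/w1.png",cv2.resize(im[130:330,200:460],None,fx=3,fy=3))
p=viewer.camera("top"); cv2.imwrite("pics/t1.png",p)
E
```

```text
{'time_s': np.float64(9.46), 'tool_pos': array([ 540.76, -127.64,  146.51]), 'force': array([ 0.14, -0.87, -0.21]), 'width': np.float64(60.1), 'grip_force': np.float64(0.0)}
{'time_s': np.float64(10.69), 'tool_pos': array([ 540.59, -127.59,  224.51]), 'force': array([0.42, 0.34, 0.21]), 'width': np.float64(60.01), 'grip_force': np.float64(0.0)}
```

View pics/w1.png

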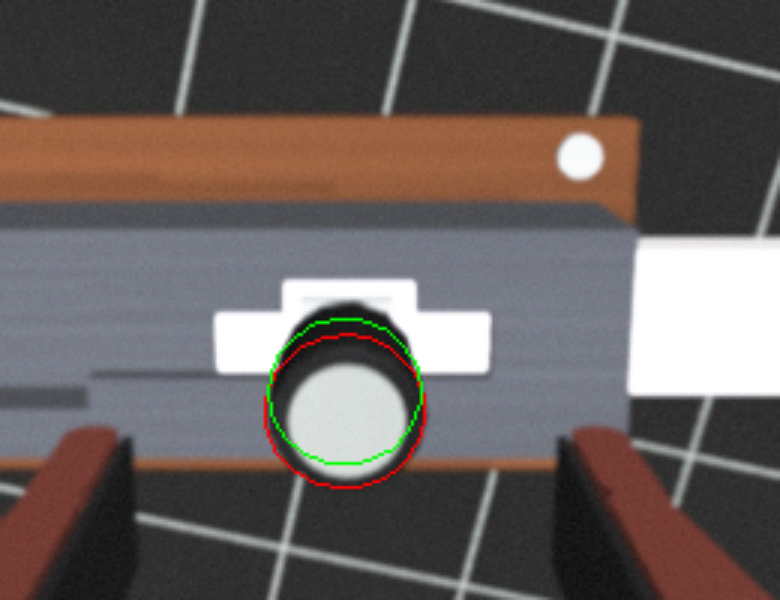

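View pics/t1.png

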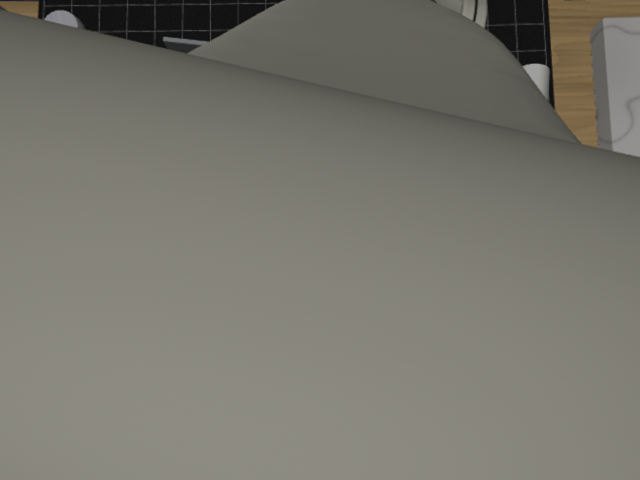

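In the wrist view the knob fits the "fully up" (red) outline and is centred in the second hole (347 px against 350 px). The robot is clear of everything. The top view shows only the arm in the way.

```bash
python3 -c "
from station import workorder
print(workorder.sign_off())"
```

```text
the job is handed in; nothing more can be done
None
```

The handle rest is set one hole longer: its button is fully up in the next hole, the robot is clear, I never touched the plate arm, and the job was handed in at about 11 s.

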